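# Close the storage jars and sort out the worn lids

## Robot

A 7-joint arm with a two-finger parallel gripper is mounted at the origin on a cart in front of the work surface, level with it; the furniture and walls round the work are solid. World frame = base frame: x ahead of the robot, y to its left, z up, the work surface at z = 0. Lengths are in m, angles in degrees, forces in N, time in s.
With the tool pointing down it reaches from about 0.425 to 0.875 m from the base axis. Payload 4.7 kg.
Tool frame: the origin (TCP) lies at the very end of the fingers, on their centre line; the grasp point (between the pads) lies env.hold_point_z behind it (env.hold_point_z is the distance from the TCP to the grasp point, in m); z points along the fingers, y is the line along which they close (so a half turn about z gives the same grasp; the last joint's range is limited). The gripper opens to 87 mm and grips with 3 to 60 N. Pads are 19 mm wide; open, the fingers measure 117 mm over their backs; the gripper's body (75 mm by 190 mm) begins 51 mm behind the grasp point.
Start: joints at [69.047, 18.392, -4.016, 83.108, 1.295, 78.541, -3.26], TCP at [0.241, -0.604, 0.223] pointing down, gripper open.
Joint ranges: [-163.93, 163.93], [-17.29, 119.83], [-79.2, 71.16], [3.27, 140.29], [-89.18, 269.18], [5.43, 117.66], [-154.24, 154.24]. Speed limits (degrees/s): [147.25, 147.25, 180, 180, 180, 180, 180].

## Interface

Orientations are given as [roll, pitch, yaw] about the fixed x, y, z axes, in that order (R = Rz(yaw) Ry(pitch) Rx(roll)).
In Python, from cell import env gives the robot as it stands.
- The arm moves only by the shell command python3 -m jog 'ROWS' [FORCE]. ROWS is JSON, a list of rows, each an object with "dp": the shift along the tool's x, y, z in cm, a list of three; "twist": the turn about the tool's z in degrees; "fingers": the opening, from 0 (shut) to 1 (fully open). A call has 1 to 8 rows; each row is the pose to reach, as a shift and turn from the pose commanded when the call began, along the tool's axes at that moment; what a row does not reach only later rows make up. A row lasts 1/8 s, in which the tool goes at most 62.5 mm and 10.7 degrees, less where a joint would pass 70% of its speed; a pose out of reach is approached as far as the arm can. A call with a gripper value outside its range is refused whole. The fingers move at their own pace and stop on an object; FORCE is the grip in N (left out, the last holds). Time passes only in rows, so rows that repeat a pose let the fingers close. It gives the time, the measured TCP pose, the force, the opening and the grip force at its end, in the units of the state.
- env.get_obs(): the state, without advancing time (a new reading comes with each control period).
- env.read_camera(name): name is "scene" or "top"; returns a dict with "pixels" (420x560x3 uint8, blue, green, red), "depth" (420x560 float32, m along the optical axis (not along the pixel's ray), 0 where there is no reading), "fx", "fy", "cx", "cy" (pixels), "rvec" (rotation vector, rad) and "tvec" (3), from world to camera coordinates, as OpenCV has them. Camera axes: x right, y down, z forward; pixel columns grow to the right and rows downward; lengths in m; the calibration is good to about 2 mm. A picture is of the moment at which its call begins.
- env.sign_off(): hands the job in; it is judged then, once.
The state is a dict: "time_s": time; "qpos": joint angles; "joint_velocities": joint speeds; "effort": joint torques, N m; "tool_pos": TCP position; "tool_rot": TCP orientation; "force": force on the tool from outside, world axes, zero at the start; "wrist_torque": the same for the moment, N m; "grip_width": finger opening in m; "grasp_force": force on a finger pad.
Only numpy, scipy, OpenCV 4.12 (cv2) and the standard library are available. Lean on these libraries where they do the work, as an engineer would, in place of code of your own. Each camera call takes 0.05 s, during which the arm holds its last target. There are 200 camera calls.

## Task

Close both storage jars: with closed fingers, press the white vent button in each lid down until it clicks and comes to its stop, without forcing it. A lid with a sound gasket pushes stiffly and stops half-way; with a worn gasket the button gives way lightly and drops right in. Stand each jar with a sound lid upright in the cream bin and each with a worn lid upright in the blue bin, set down gently, and leave the other things alone.

Things in the scene. Friction and masses are not known exactly. Their poses are not given: they have to be found in the camera images.
- cream_bin: cream open plastic pantry bin, fixed on the worktop, 185 mm (its x) by 125 mm (its y), 38 mm high, walls and floor 4 mm thick, a small lip outside; origin at the centre of its underside, so its inner floor (177 x 117 mm) is 4 mm higher; two jars fit one behind the other along its x
- blue_bin: pale blue open plastic pantry bin, fixed on the worktop, 185 mm (its x) by 125 mm (its y), 38 mm high, walls and floor 4 mm thick, a small lip outside; origin at the centre of its underside, so its inner floor (177 x 117 mm) is 4 mm higher; two jars fit one behind the other along its x
- jar_a: one of two like glass jars, gold lid 64 mm across from 76 to 87 mm above its foot, glass below 60 mm across, 0.2 to 0.35 kg; origin at the centre of its foot, z up. In the lid a black collar, 43 mm across, holding the white vent button, 33 mm across. The collar sits higher or lower: the open button's crown is 96 to 106 mm above the foot, to be found by touch
- button_a (a joint): how far the vent button of jar_a is down, in m: 0 = open, 0.003 = shut on a sound gasket, 0.006 = shut with a worn one. Sound or worn by chance, unseen: both, one or none may be worn. Worn: about 3 N makes it snap and drop in 6 mm. Sound: about 7 N, it clicks and stops at 3 mm. Either stays down; let go too soon, it springs back. 10 N is enough for both; over 20 N breaks it
- jar_b: one of two like glass jars, gold lid 64 mm across from 76 to 87 mm above its foot, glass below 60 mm across, 0.2 to 0.35 kg; origin at the centre of its foot, z up. In the lid a black collar, 43 mm across, holding the white vent button, 33 mm across. The collar sits higher or lower: the open button's crown is 96 to 106 mm above the foot, to be found by touch
- button_b (a joint): how far the vent button of jar_b is down, in m: 0 = open, 0.003 = shut on a sound gasket, 0.006 = shut with a worn one. Sound or worn by chance, unseen: both, one or none may be worn. Worn: about 3 N makes it snap and drop in 6 mm. Sound: about 7 N, it clicks and stops at 3 mm. Either stays down; let go too soon, it springs back. 10 N is enough for both; over 20 N breaks it
- lemon: yellow lemon, 71 mm long, bystander on the worktop; origin at its underside
- garlic: garlic bulb, 56 mm, bystander; origin at its underside
- peeler: vegetable peeler with yellow handle, 170 mm long, bystander lying on the worktop
- mug_1: white mug with a green band, 98 mm high, bystander at the left; origin at its underside
Things that resemble listed ones, but are neither listed nor needed, are in the scene too. What is shaped like the jar_a but turquoise is not meant.

How it is judged (in metres and radians):
On the way:
1. a vent button has been pressed until it clicked shut (value of joint any of button_a, button_b above 0.0023 m), for 0.2 s.
At the end, for the whole second after the job is handed in: both buttons are shut; a jar whose button stopped half-way (2.3 to 4 mm down) stands on the floor of the cream bin, one whose button dropped in (more than 4.5 mm) stands on the floor of the blue bin; both upright within 0.12 rad and at rest (((value of joint button_a above 0.0045 m and x of jar_a in the frame of blue_bin between -0.062 and 0.062 m and y of jar_a in the frame of blue_bin between -0.033 and 0.033 m and z of jar_a in the frame of blue_bin between -0.002 and 0.012 m) or (value of joint button_a between 0.0023 and 0.004 m and x of jar_a in the frame of cream_bin between -0.062 and 0.062 m and y of jar_a in the frame of cream_bin between -0.033 and 0.033 m and z of jar_a in the frame of cream_bin between -0.002 and 0.012 m)) and angle between each of jar_a, jar_b's own z axis and vertical below 0.12 rad and linear speed of each of jar_a, jar_b below 0.03 m/s and ((value of joint button_b above 0.0045 m and x of jar_b in the frame of blue_bin between -0.062 and 0.062 m and y of jar_b in the frame of blue_bin between -0.033 and 0.033 m and z of jar_b in the frame of blue_bin between -0.002 and 0.012 m) or (value of joint button_b between 0.0023 and 0.004 m and x of jar_b in the frame of cream_bin between -0.062 and 0.062 m and y of jar_b in the frame of cream_bin between -0.033 and 0.033 m and z of jar_b in the frame of cream_bin between -0.002 and 0.012 m))); the robot touches nothing.
It fails at once if a vent button is pressed with more than 20 N (contact force between the fingers and button_a above 20 N or contact force between the fingers and button_b above 20 N).
It fails at once if a jar is tipped by more than 0.5 rad (angle between any of jar_a, jar_b's own z axis and vertical above 0.5 rad).
It fails at once if a jar is dropped on or knocked against a bin (more than 60 N) (contact force between any of jar_a, jar_b and cream_bin above 60 N or contact force between any of jar_a, jar_b and blue_bin above 60 N).
It fails at once if the lemon, garlic, peeler or mug is moved by more than 40 mm (distance of any of lemon, garlic, peeler, mug_1 from where it was at the start of the episode above 0.04 m).
It also fails if it takes over 72 s, if anything falls off the work surface, if the arm or the gripper's body presses on something with over 40 N, if the wrist force passes 120 N, or if a joint passes its speed limit or range.

## Working session

There is one attempt and no reset: what is moved stays moved. The work goes in short steps, Python scripts to look and compute and a shell command to move; the robot and the scene stay as the last step left them, time stands still between calls to the robot, and variables do not carry over. Pictures are saved under pics/ and viewed, at most 10 in all, crops included, and the job is handed in when it is done.

```bash
mkdir -p pics; cat > h.py <<'E'
import numpy as np,cv2
from cell import env
def cam(n):
    c=env.read_camera(n);R=cv2.Rodrigues(np.array(c["rvec"],float))[0];t=np.array(c["tvec"],float).ravel()
    return c,R,t
def pts(c,R,t):
    d=c["depth"];v,u=np.mgrid[:420,:560]
    P=np.dstack([(u-c["cx"])/c["fx"]*d,(v-c["cy"])/c["fy"]*d,d])
    return (P-t)@R
E
python3 - <<'E'
from h import *
for n in("top","scene"):
    c,R,t=cam(n);cv2.imwrite(f"pics/{n}0.png",c["pixels"]);np.savez(f"{n}0.npz",P=pts(c,R,t),I=c["pixels"],d=c["depth"])
    print(n,-R.T@t,R[2])
o=env.get_obs();print({k:np.round(v,3) for k,v in o.items()},env.hold_point_z)
E
```

```text
top [ 0.42723965 -0.07264773  1.26563244] [ 6.63010735e-02  4.18242451e-04 -9.97799575e-01]
scene [ 0.59806794 -1.42619613  0.73438152] [-0.05877809  0.89773379 -0.43659956]
{'time_s': np.float64(0.1), 'qpos': array([69.047, 18.434, -4.017, 83.167,  1.296, 78.541, -3.262]), 'joint_velocities': array([ 0.073, -0.098,  0.018, -0.142,  0.052,  0.086,  0.019]), 'effort': array([ 0.0000e+00, -4.9257e+01, -4.0500e-01, -3.1340e+01, -6.4000e-02,
        3.9000e-02,  0.0000e+00]), 'tool_pos': array([ 0.241, -0.603,  0.222]), 'tool_rot': array([-1.79904e+02,  5.00000e-03,  2.17630e+01]), 'force': array([-0.084, -0.368,  0.568]), 'wrist_torque': array([-0.044, -0.02 ,  0.013]), 'grasp_force': np.float64(0.0), 'grip_width': np.float64(0.087)} 0.0187
```

View pics/top0.png

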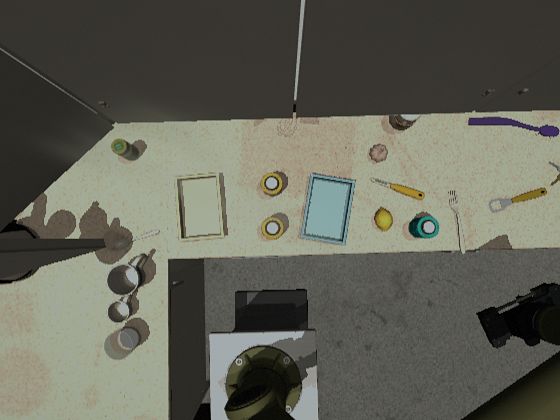

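View pics/scene0.png

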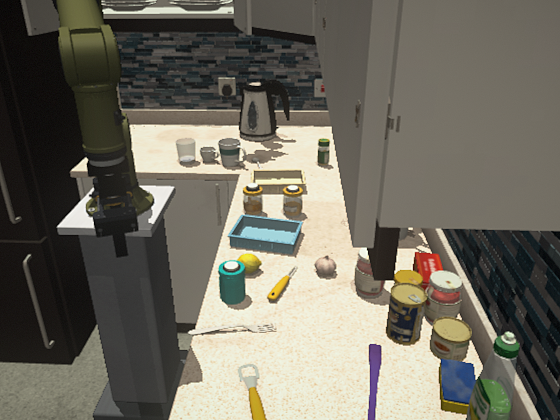

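The top view shows the cream bin at about (201,207), the blue bin at (328,208), and the two gold-lidded jars at (272,184) and (273,228). The turquoise decoy is at (425,227). The scene view agrees. Next I'll measure them.

```bash
python3 - <<'E'
from h import *
z=np.load("top0.npz");P,I=z["P"],z["I"]
for n,(u,v) in dict(far=(272,184),near=(273,228)).items():
    w=P[v-16:v+17,u-16:u+17].reshape(-1,3); im=I[v-16:v+17,u-16:u+17].reshape(-1,3).astype(int)
    up=w[w[:,2]>.07]; print(n,"lid ctr",(up.min(0)+up.max(0))/2,up.max(0)-up.min(0),len(up))
    wh=w[(im.min(1)>150)&(w[:,2]>.085)]; print("  btn",wh.mean(0),wh.shape,np.ptp(wh,axis=0), np.sort(wh[:,2])[-5:])
for n,(a,b,c,d) in dict(cream=(165,165,235,250),blue=(293,165,363,252)).items():
    w=P[b:d,a:c].reshape(-1,3); m=(w[:,2]>.028)&(w[:,2]<.05); m&=(w[:,0]>.3)
    r=cv2.minAreaRect(w[m][:,:2].astype(np.float32)*1000); print(n,r,m.sum())
c=cv2.resize(I[155:260,160:370],None,fx=3.8,fy=3.8,interpolation=cv2.INTER_CUBIC);cv2.imwrite("pics/crop0.png",c[:600,:800])
for k,(u,v) in dict(lemon=(383,218),garlic=(378,153),tap=(285,128),cab=(300,60),cab2=(60,130),arm=(60,245),cab3=(300,118)).items(): print(k,P[v,u])
E
```

```text
far lid ctr [ 0.5200879  -0.04258828  0.66931605] [0.18569651 0.06049041 1.19263277] 395
  btn [ 0.58166439 -0.04256204  0.11068325] (83, 3) [0.17009568 0.0449027  1.17496335] [0.10036263 0.1005849  0.10064262 0.10107363 1.26563244]
near lid ctr [ 0.45578741 -0.04110493  0.66948832] [0.06255288 0.06308559 1.19228824] 402
  btn [ 0.45675617 -0.04107072  0.10124098] (85, 3) [0.02562776 0.02815742 0.01405098] [0.105068   0.1053371  0.10569145 0.1061752  0.10783008]
cream ((526.0478515625, 176.06153869628906), (194.00765991210938, 134.1563720703125), 3.5461316108703613) 664
blue ((508.37640380859375, -204.61904907226562), (134.3082733154297, 193.63148498535156), 78.88592529296875) 656
lemon [ 0.47638509 -0.3645684   0.04730153]
garlic [ 0.66915813 -0.35913095  0.04460796]
tap [ 0.7655439  -0.08701193 -0.00469941]
cab [ 0.65343176 -0.10032071  0.74563336]
cab2 [0.60361535 0.26809202 0.63057263]
arm [0.42629875 0.247553   0.66694219]
cab3 [ 0.79642434 -0.13449544 -0.00762262]
```

View pics/crop0.png

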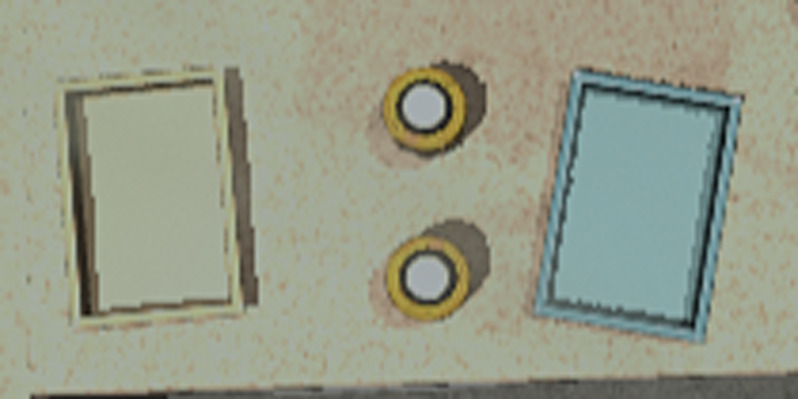

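```bash
python3 -m jog '[{"dp":[4.8,-3.6,0],"twist":2.7,"fingers":0},{"dp":[9.6,-7.2,0],"twist":5.4,"fingers":0},{"dp":[14.4,-10.8,0],"twist":8.1,"fingers":0},{"dp":[19.2,-14.4,0],"twist":10.8,"fingers":0},{"dp":[24,-18,0],"twist":13.5,"fingers":0},{"dp":[28.8,-21.6,0],"twist":16.2,"fingers":0},{"dp":[33.6,-25.2,0],"twist":19,"fingers":0},{"dp":[38.4,-28.8,0],"twist":21.7,"fingers":0}]' 30
python3 - <<'E'
from h import *
o=env.get_obs();print({k:np.round(o[k],3) for k in("qpos","tool_pos","tool_rot","grip_width")})
z=np.load("scene0.npz");P,I=z["P"],z["I"]
for u,v in((253,188),(292,190)):
    w=P[v-14:v+10,u-16:u+17].reshape(-1,3);up=w[(w[:,2]>.077)&(w[:,2]<.12)]
    lid=up[(up[:,2]<.087)];print("x ext",lid[:,0].min(),lid[:,0].max(),"y min",lid[:,1].min(),"top",np.sort(up[:,2])[-5:])
    b=up[up[:,2]>.092];print("btn x",np.percentile(b[:,0],[0,50,100]),"y",np.percentile(b[:,1],[0,50,100]),len(b))
E
```

```text
time_s: 1.1
tool_pos: [0.4913, -0.1921, 0.2223]
tool_rot: [180.0, 0.0, -0.0]
force: [0.8, -1.3, -0.3]
grip_width: 0.015
grasp_force: 0.0
{'qpos': array([ 40.386,   4.612, -23.032,  99.794,   1.882,  75.973, -73.074]), 'tool_pos': array([ 0.491, -0.192,  0.222]), 'tool_rot': array([ 1.79979e+02,  1.20000e-02, -3.90000e-02]), 'grip_width': np.float64(0.015)}
x ext 0.4276977679631252 0.4890117374341824 y min -0.07683515980181835 top [0.10287826 0.10300562 0.10321002 0.103619   0.10438868]
btn x [0.43738419 0.45887152 0.47869152] y [-0.0664616  -0.05132092 -0.02842725] 72
x ext 0.5550877634505713 0.615286151674532 y min -0.0807905627280985 top [0.0977751  0.09782335 0.098257   0.09849482 0.09865822]
btn x [0.57085056 0.5865635  0.60563721] y [-0.06466658 -0.04933384 -0.02357198] 46
```

```bash
python3 -m jog '[{"dp":[3,-4.9,0],"twist":0,"fingers":0},{"dp":[6.2,-9.8,0],"twist":0,"fingers":0},{"dp":[9.37,-14.76,0],"twist":0,"fingers":0},{"dp":[9.37,-14.76,3],"twist":0,"fingers":0},{"dp":[9.37,-14.76,6],"twist":0,"fingers":0},{"dp":[9.37,-14.76,9],"twist":0,"fingers":0},{"dp":[9.37,-14.76,10.3],"twist":0,"fingers":0},{"dp":[9.37,-14.76,10.3],"twist":0,"fingers":0}]'
python3 - <<'E'
from h import *
c,R,t=cam("scene");I=c["pixels"];cv2.imwrite("pics/s1.png",cv2.resize(I[90:230,210:350],None,fx=4,fy=4,interpolation=cv2.INTER_CUBIC))
print(cv2.projectPoints(env.get_obs()["tool_pos"],np.array(c["rvec"]),np.array(c["tvec"]),np.array([[c["fx"],0,c["cx"]],[0,c["fy"],c["cy"]],[0,0,1]]),None)[0])
o=env.get_obs();print(o["qpos"],o["force"])
E
```

```text
time_s: 2.1
tool_pos: [0.5837, -0.0462, 0.1188]
tool_rot: [-180.0, 0.1, 0.1]
force: [-0.3, 0.1, 0.3]
grip_width: 0.0007
grasp_force: 0.0
[[[292.46216671 180.36729991]]]
[ 27.24310217  17.25069552 -29.75801259  98.86624736   9.25030558
  66.30635326 -95.07374262] [0.4399392  0.1823834  0.35498667]
```

View pics/s1.png

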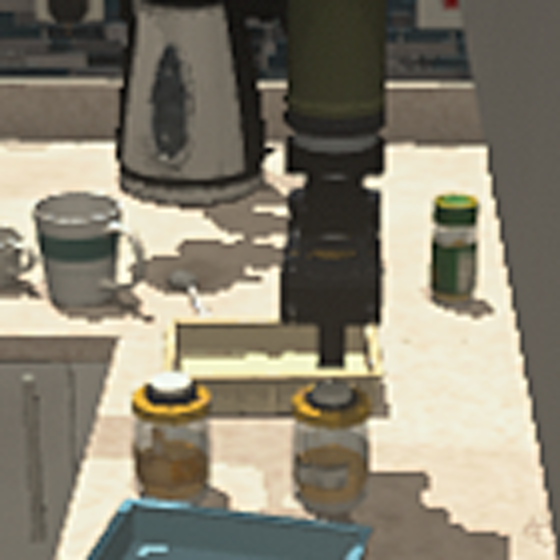

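The enlarged crop shows the closed fingertips at (330,365), directly over the far jar's button at (331,395). They are aligned in x, so I'll descend slowly.

```bash
python3 -m jog '[{"dp":[0,0,0.6],"twist":0,"fingers":0},{"dp":[0,0,1.2],"twist":0,"fingers":0},{"dp":[0,0,1.3],"twist":0,"fingers":0},{"dp":[0,0,1.4],"twist":0,"fingers":0},{"dp":[0,0,1.5],"twist":0,"fingers":0},{"dp":[0,0,1.5],"twist":0,"fingers":0}]'
```

```text
time_s: 2.9
tool_pos: [0.5844, -0.0462, 0.1045]
tool_rot: [180.0, -0.0, 0.1]
force: [0.5, 0.1, 0.7]
grip_width: 0.0004
grasp_force: 0.0
```

```bash
python3 -m jog '[{"dp":[0,0,0.1],"twist":0,"fingers":0},{"dp":[0,0,0.2],"twist":0,"fingers":0},{"dp":[0,0,0.2],"twist":0,"fingers":0}]'
```

```text
time_s: 3.28
tool_pos: [0.5843, -0.0462, 0.1024]
tool_rot: [180.0, 0.0, 0.1]
force: [-0.2, 0.3, 0.5]
grip_width: 0.0003
grasp_force: 0.0
```

```bash
python3 -m jog '[{"dp":[0,0,0.1],"twist":0,"fingers":0},{"dp":[0,0,0.2],"twist":0,"fingers":0},{"dp":[0,0,0.2],"twist":0,"fingers":0}]'; python3 -m jog '[{"dp":[0,0,0.1],"twist":0,"fingers":0},{"dp":[0,0,0.1],"twist":0,"fingers":0}]'; python3 -m jog '[{"dp":[0,0,0.1],"twist":0,"fingers":0},{"dp":[0,0,0.1],"twist":0,"fingers":0}]'
```

```text
time_s: 3.65
tool_pos: [0.5843, -0.0462, 0.1004]
tool_rot: [180.0, 0.0, 0.1]
force: [-1.0, -0.2, 0.7]
grip_width: 0.0004
grasp_force: 0.0
time_s: 3.9
tool_pos: [0.5843, -0.0462, 0.0994]
tool_rot: [180.0, 0.0, 0.1]
force: [-0.7, 0.7, 0.3]
grip_width: 0.0006
grasp_force: 0.0
time_s: 4.15
tool_pos: [0.5843, -0.0462, 0.0984]
tool_rot: [180.0, 0.0, 0.1]
force: [0.7, 0.0, -0.0]
grip_width: 0.0004
grasp_force: 0.0
```

```bash
for i in 1; do python3 -m jog '[{"dp":[0,0,0.05],"twist":0,"fingers":0},{"dp":[0,0,0.05],"twist":0,"fingers":0}]'; python3 -m jog '[{"dp":[0,0,0.05],"twist":0,"fingers":0},{"dp":[0,0,0.05],"twist":0,"fingers":0}]';python3 -m jog '[{"dp":[0,0,0.05],"twist":0,"fingers":0},{"dp":[0,0,0.05],"twist":0,"fingers":0}]'; done
```

```text
time_s: 4.4
tool_pos: [0.5844, -0.0462, 0.098]
tool_rot: [180.0, -0.0, 0.1]
force: [-0.7, -0.2, 0.1]
grip_width: 0.0007
grasp_force: 0.0
time_s: 4.65
tool_pos: [0.5844, -0.0462, 0.0977]
tool_rot: [180.0, -0.0, 0.1]
force: [-1.8, 0.4, 1.6]
grip_width: 0.0004
grasp_force: 0.7
time_s: 4.9
tool_pos: [0.5845, -0.0461, 0.0974]
tool_rot: [180.0, -0.0, 0.1]
force: [-1.5, 0.3, 3.8]
grip_width: 0.0004
grasp_force: 2.0
```

```bash
python3 -m jog '[{"dp":[0,0,0.04],"twist":0,"fingers":0},{"dp":[0,0,0.04],"twist":0,"fingers":0}]'; python3 -m jog '[{"dp":[0,0,0.04],"twist":0,"fingers":0},{"dp":[0,0,0.04],"twist":0,"fingers":0}]';python3 -m jog '[{"dp":[0,0,0.04],"twist":0,"fingers":0},{"dp":[0,0,0.04],"twist":0,"fingers":0}]'
```

```text
time_s: 5.15
tool_pos: [0.5843, -0.0462, 0.0962]
tool_rot: [-180.0, 0.0, 0.1]
force: [0.2, -1.3, -0.2]
grip_width: 0.0005
grasp_force: 0.1
time_s: 5.4
tool_pos: [0.5843, -0.0462, 0.0961]
tool_rot: [180.0, 0.0, 0.1]
force: [-0.4, 0.2, 0.4]
grip_width: 0.0004
grasp_force: 0.2
time_s: 5.65
tool_pos: [0.5843, -0.0462, 0.0959]
tool_rot: [180.0, 0.0, 0.1]
force: [-0.2, -0.3, 1.8]
grip_width: 0.0003
grasp_force: 0.7
```

```bash
python3 -m jog '[{"dp":[0,0,0.05],"twist":0,"fingers":0},{"dp":[0,0,0.05],"twist":0,"fingers":0}]'; python3 -m jog '[{"dp":[0,0,0.04],"twist":0,"fingers":0},{"dp":[0,0,0.04],"twist":0,"fingers":0}]'
```

```text
time_s: 5.9
tool_pos: [0.5843, -0.0462, 0.0951]
tool_rot: [180.0, 0.0, 0.1]
force: [0.1, -0.2, -0.2]
grip_width: 0.0006
grasp_force: 0.0
time_s: 6.15
tool_pos: [0.5843, -0.0461, 0.0948]
tool_rot: [180.0, 0.0, 0.1]
force: [0.0, -0.7, -0.3]
grip_width: 0.0002
grasp_force: 0.2
```

```bash
python3 -m jog '[{"dp":[0,0,0.05],"twist":0,"fingers":0},{"dp":[0,0,0.1],"twist":0,"fingers":0},{"dp":[0,0,0.1],"twist":0,"fingers":0}]'; python3 -m jog '[{"dp":[0,0,0.05],"twist":0,"fingers":0},{"dp":[0,0,0.05],"twist":0,"fingers":0}]'; python3 -m jog '[{"dp":[0,0,0.05],"twist":0,"fingers":0},{"dp":[0,0,0.05],"twist":0,"fingers":0}]'
```

```text
time_s: 6.52
tool_pos: [0.5843, -0.0462, 0.0938]
tool_rot: [-180.0, 0.0, 0.1]
force: [0.5, -0.5, 0.1]
grip_width: 0.0005
grasp_force: 0.0
time_s: 6.78
tool_pos: [0.5843, -0.0462, 0.0934]
tool_rot: [180.0, 0.0, 0.1]
force: [0.6, -0.3, 0.9]
grip_width: 0.0003
grasp_force: 0.0
time_s: 7.02
tool_pos: [0.5843, -0.0462, 0.0929]
tool_rot: [180.0, 0.0, 0.1]
force: [0.3, 0.6, -1.2]
grip_width: 0.0001
grasp_force: 0.0
```

```bash
python3 -m jog '[{"dp":[0,0,0.05],"twist":0,"fingers":0},{"dp":[0,0,0.05],"twist":0,"fingers":0}]'; python3 -m jog '[{"dp":[0,0,0.05],"twist":0,"fingers":0},{"dp":[0,0,0.05],"twist":0,"fingers":0}]'; python3 -m jog '[{"dp":[0,0,0.05],"twist":0,"fingers":0},{"dp":[0,0,0.05],"twist":0,"fingers":0}]'; python3 -m jog '[{"dp":[0,0,0.05],"twist":0,"fingers":0},{"dp":[0,0,0.05],"twist":0,"fingers":0}]'
```

```text
time_s: 7.28
tool_pos: [0.5843, -0.0462, 0.0924]
tool_rot: [180.0, 0.0, 0.1]
force: [-0.8, -0.2, 0.8]
grip_width: 0.0007
grasp_force: 0.0
time_s: 7.52
tool_pos: [0.5844, -0.0462, 0.092]
tool_rot: [180.0, -0.0, 0.1]
force: [0.1, -0.3, 0.2]
grip_width: 0.0007
grasp_force: 0.2
time_s: 7.78
tool_pos: [0.5845, -0.0462, 0.0918]
tool_rot: [180.0, -0.0, 0.1]
force: [-0.4, -0.5, 2.9]
grip_width: 0.0006
grasp_force: 1.8
time_s: 8.02
tool_pos: [0.5846, -0.0462, 0.0918]
tool_rot: [180.0, -0.0, 0.1]
force: [-1.6, 0.2, 5.8]
grip_width: 0.0003
grasp_force: 3.2
```

The far jar's button snapped at about 4 N and stopped 6 mm down, so its gasket is worn. I'll press a little further to be sure, then move on to the near jar.

```bash
python3 -m jog '[{"dp":[0,0,0.05],"twist":0,"fingers":0},{"dp":[0,0,0.05],"twist":0,"fingers":0}]'; python3 -m jog '[{"dp":[0,0,-1.5],"twist":0,"fingers":0},{"dp":[0,0,-3],"twist":0,"fingers":0},{"dp":[-6,-0.05,-3],"twist":0,"fingers":0},{"dp":[-12,-0.1,-3],"twist":0,"fingers":0},{"dp":[-12.7,-0.15,-3],"twist":0,"fingers":0},{"dp":[-12.7,-0.15,-1.8],"twist":0,"fingers":0},{"dp":[-12.7,-0.15,-1.6],"twist":0,"fingers":0},{"dp":[-12.7,-0.15,-1.6],"twist":0,"fingers":0}]'
python3 - <<'E'
from h import *
c,R,t=cam("scene");I=c["pixels"];cv2.imwrite("pics/s2.png",cv2.resize(I[140:230,210:330],None,fx=5,fy=5,interpolation=cv2.INTER_CUBIC))
E
```

```text
time_s: 8.28
tool_pos: [0.5847, -0.0461, 0.0918]
tool_rot: [180.0, -0.0, 0.1]
force: [-3.0, -0.1, 9.2]
grip_width: 0.0003
grasp_force: 4.3
time_s: 9.28
tool_pos: [0.4582, -0.0444, 0.1061]
tool_rot: [-179.9, 0.0, 0.1]
force: [-0.1, 0.4, 0.2]
grip_width: 0.0005
grasp_force: 0.0
```

View pics/s2.png

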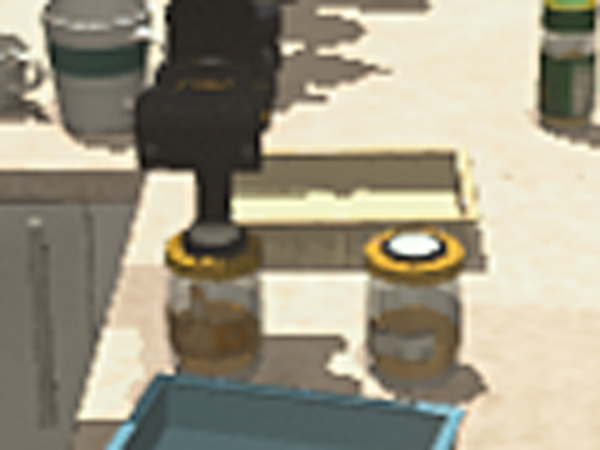

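The fingers, at (213,215), are centred over the near button at (215,238). The far button at (413,243) has visibly dropped flat. Next I press the near one.

```bash
python3 -m jog '[{"dp":[0,0,0.1],"twist":0,"fingers":0},{"dp":[0,0,0.1],"twist":0,"fingers":0}]'; python3 -m jog '[{"dp":[0,0,0.1],"twist":0,"fingers":0},{"dp":[0,0,0.1],"twist":0,"fingers":0}]'; python3 -m jog '[{"dp":[0,0,0.05],"twist":0,"fingers":0},{"dp":[0,0,0.05],"twist":0,"fingers":0}]'; python3 -m jog '[{"dp":[0,0,0.05],"twist":0,"fingers":0},{"dp":[0,0,0.05],"twist":0,"fingers":0}]'; python3 -m jog '[{"dp":[0,0,0.05],"twist":0,"fingers":0},{"dp":[0,0,0.05],"twist":0,"fingers":0}]'
```

```text
time_s: 9.57
tool_pos: [0.4575, -0.0447, 0.1054]
tool_rot: [-180.0, 0.0, 0.1]
force: [-0.3, 0.4, -0.2]
grip_width: 0.0006
grasp_force: 0.0
time_s: 9.82
tool_pos: [0.4573, -0.0448, 0.1044]
tool_rot: [180.0, 0.0, 0.1]
force: [-0.6, 0.2, 0.4]
grip_width: 0.0003
grasp_force: 0.0
time_s: 10.07
tool_pos: [0.4573, -0.0448, 0.1039]
tool_rot: [180.0, -0.0, 0.1]
force: [-0.0, 0.1, 0.1]
grip_width: 0.0003
grasp_force: 0.0
time_s: 10.32
tool_pos: [0.4573, -0.0448, 0.1034]
tool_rot: [180.0, 0.0, 0.1]
force: [0.1, -0.2, 0.1]
grip_width: 0.0004
grasp_force: 0.0
time_s: 10.58
tool_pos: [0.4573, -0.0448, 0.1029]
tool_rot: [180.0, 0.0, 0.1]
force: [0.9, -0.1, 0.5]
grip_width: 0.0003
grasp_force: 0.0
```

```bash
python3 -m jog '[{"dp":[0,0,0.05],"twist":0,"fingers":0},{"dp":[0,0,0.05],"twist":0,"fingers":0}]'; python3 -m jog '[{"dp":[0,0,0.05],"twist":0,"fingers":0},{"dp":[0,0,0.05],"twist":0,"fingers":0}]'; python3 -m jog '[{"dp":[0,0,0.05],"twist":0,"fingers":0},{"dp":[0,0,0.05],"twist":0,"fingers":0}]'; python3 -m jog '[{"dp":[0,0,0.05],"twist":0,"fingers":0},{"dp":[0,0,0.05],"twist":0,"fingers":0}]'
```

```text
time_s: 10.82
tool_pos: [0.4574, -0.0448, 0.1025]
tool_rot: [180.0, -0.0, 0.1]
force: [-0.4, 0.0, 1.6]
grip_width: 0.0001
grasp_force: 0.5
time_s: 11.08
tool_pos: [0.4575, -0.0448, 0.1022]
tool_rot: [180.0, -0.0, 0.1]
force: [-1.4, 0.2, 3.5]
grip_width: 0.0005
grasp_force: 1.8
time_s: 11.32
tool_pos: [0.4572, -0.0448, 0.1011]
tool_rot: [-180.0, 0.0, 0.1]
force: [0.2, -0.4, -0.8]
grip_width: 0.0004
grasp_force: 0.0
time_s: 11.58
tool_pos: [0.4572, -0.0448, 0.1008]
tool_rot: [180.0, 0.0, 0.1]
force: [-0.8, 0.2, 0.3]
grip_width: 0.0005
grasp_force: 0.2
```

```bash
python3 -m jog '[{"dp":[0,0,0.05],"twist":0,"fingers":0},{"dp":[0,0,0.1],"twist":0,"fingers":0},{"dp":[0,0,0.1],"twist":0,"fingers":0}]'; python3 -m jog '[{"dp":[0,0,0.05],"twist":0,"fingers":0},{"dp":[0,0,0.1],"twist":0,"fingers":0},{"dp":[0,0,0.1],"twist":0,"fingers":0}]'; python3 -m jog '[{"dp":[0,0,0.05],"twist":0,"fingers":0},{"dp":[0,0,0.1],"twist":0,"fingers":0},{"dp":[0,0,0.1],"twist":0,"fingers":0}]';  python3 -m jog '[{"dp":[0,0,0.05],"twist":0,"fingers":0},{"dp":[0,0,0.1],"twist":0,"fingers":0},{"dp":[0,0,0.1],"twist":0,"fingers":0}]'
```

```text
time_s: 11.95
tool_pos: [0.4573, -0.0448, 0.0998]
tool_rot: [180.0, 0.0, 0.1]
force: [-0.3, 1.1, -0.2]
grip_width: 0.0006
grasp_force: 0.0
time_s: 12.32
tool_pos: [0.4573, -0.0448, 0.0988]
tool_rot: [180.0, 0.0, 0.1]
force: [0.1, 0.8, -0.2]
grip_width: 0.0006
grasp_force: 0.0
time_s: 12.7
tool_pos: [0.4573, -0.0448, 0.0979]
tool_rot: [180.0, 0.0, 0.1]
force: [-0.4, -0.5, 0.4]
grip_width: 0.0007
grasp_force: 0.0
time_s: 13.08
tool_pos: [0.4573, -0.0448, 0.0969]
tool_rot: [180.0, 0.0, 0.1]
force: [0.2, 0.2, -0.0]
grip_width: 0.0007
grasp_force: 0.0
```

```bash
python3 -m jog '[{"dp":[0,0,0.05],"twist":0,"fingers":0},{"dp":[0,0,0.05],"twist":0,"fingers":0}]'; python3 -m jog '[{"dp":[0,0,0.05],"twist":0,"fingers":0},{"dp":[0,0,0.05],"twist":0,"fingers":0}]'; python3 -m jog '[{"dp":[0,0,0.05],"twist":0,"fingers":0},{"dp":[0,0,0.05],"twist":0,"fingers":0}]'; python3 -m jog '[{"dp":[0,0,0.05],"twist":0,"fingers":0},{"dp":[0,0,0.05],"twist":0,"fingers":0}]'
```

```text
time_s: 13.32
tool_pos: [0.4574, -0.0448, 0.0966]
tool_rot: [180.0, -0.0, 0.1]
force: [-0.7, -0.4, 2.8]
grip_width: 0.0003
grasp_force: 1.2
time_s: 13.58
tool_pos: [0.4575, -0.0448, 0.0965]
tool_rot: [180.0, -0.0, 0.1]
force: [-2.1, 0.2, 5.9]
grip_width: 0.001
grasp_force: 3.0
time_s: 13.82
tool_pos: [0.4578, -0.0448, 0.0965]
tool_rot: [180.0, -0.0, 0.1]
force: [-3.6, 0.3, 9.7]
grip_width: 0.0004
grasp_force: 4.5
time_s: 14.08
tool_pos: [0.458, -0.0449, 0.0965]
tool_rot: [180.0, -0.1, 0.1]
force: [-3.0, 0.4, 11.7]
grip_width: 0.0008
grasp_force: 6.0
```

Both gaskets are worn, since each button stopped 6 mm down, so both jars go in the blue bin. I'll grasp the near jar by its lid.

```bash
python3 -m jog '[{"dp":[0,0,-1.2],"twist":0,"fingers":0},{"dp":[0,0,-2.8],"twist":0,"fingers":1},{"dp":[0,0,-2.8],"twist":0,"fingers":1},{"dp":[0,0,-2.8],"twist":0,"fingers":1},{"dp":[0,0,-2.8],"twist":0,"fingers":1},{"dp":[0,0,-2.8],"twist":0,"fingers":1},{"dp":[0,0,-2.8],"twist":0,"fingers":1},{"dp":[0,0,-2.8],"twist":0,"fingers":1}]'; python3 -m jog '[{"dp":[0,0,1.5],"twist":0,"fingers":1},{"dp":[0,0,3],"twist":0,"fingers":1},{"dp":[0,0,4.5],"twist":0,"fingers":1},{"dp":[0,0,6],"twist":0,"fingers":1},{"dp":[0,0,6],"twist":0,"fingers":1}]'
```

```text
time_s: 15.08
tool_pos: [0.4573, -0.0448, 0.1228]
tool_rot: [-180.0, 0.0, 0.1]
force: [-0.8, -0.4, -0.9]
grip_width: 0.0626
grasp_force: 0.0
time_s: 15.7
tool_pos: [0.456, -0.0445, 0.0613]
tool_rot: [-179.9, 0.2, 0.1]
force: [0.0, 1.2, 0.5]
grip_width: 0.0867
grasp_force: 0.0
```

```bash
python3 -m jog '[{"dp":[0,0,-0.1],"twist":0,"fingers":0},{"dp":[0,0,-0.1],"twist":0,"fingers":0},{"dp":[0,0,-0.1],"twist":0,"fingers":0},{"dp":[0,0,-0.1],"twist":0,"fingers":0},{"dp":[0,0,-0.1],"twist":0,"fingers":0}]' 35; python3 -m jog '[{"dp":[0,0,-0.5],"twist":0,"fingers":0},{"dp":[0,0,-1.5],"twist":0,"fingers":0},{"dp":[0,0,-3.5],"twist":0,"fingers":0},{"dp":[0,0,-5.5],"twist":0,"fingers":0},{"dp":[0,0,-6.5],"twist":0,"fingers":0},{"dp":[0,0,-7],"twist":0,"fingers":0},{"dp":[0,0,-7],"twist":0,"fingers":0}]'
```

```text
time_s: 16.32
tool_pos: [0.458, -0.0443, 0.0645]
tool_rot: [-180.0, -0.1, 0.1]
force: [-0.7, 2.7, 4.4]
grip_width: 0.0626
grasp_force: 34.9
time_s: 17.2
tool_pos: [0.4572, -0.0449, 0.1338]
tool_rot: [180.0, 0.0, 0.1]
force: [0.7, 1.0, -2.5]
grip_width: 0.0626
grasp_force: 35.0
```

```bash
python3 -m jog '[{"dp":[0.2,2.5,0],"twist":0,"fingers":0},{"dp":[0.4,6,0],"twist":0,"fingers":0},{"dp":[0.7,10,0],"twist":0,"fingers":0},{"dp":[0.9,13.5,0],"twist":0,"fingers":0},{"dp":[1,15.2,0],"twist":0,"fingers":0},{"dp":[1,15.2,0],"twist":0,"fingers":0},{"dp":[1,15.2,2.5],"twist":0,"fingers":0},{"dp":[1,15.2,2.5],"twist":0,"fingers":0}]'
python3 - <<'E'
from h import *
c,R,t=cam("scene");I=c["pixels"];cv2.imwrite("pics/s3.png",cv2.resize(I[120:270,200:330],None,fx=4,fy=4,interpolation=cv2.INTER_CUBIC))
E
```

```text
time_s: 18.2
tool_pos: [0.466, -0.1941, 0.1072]
tool_rot: [-179.8, 0.2, 0.2]
force: [-0.0, 0.9, -2.6]
grip_width: 0.0625
grasp_force: 35.0
```

View pics/s3.png

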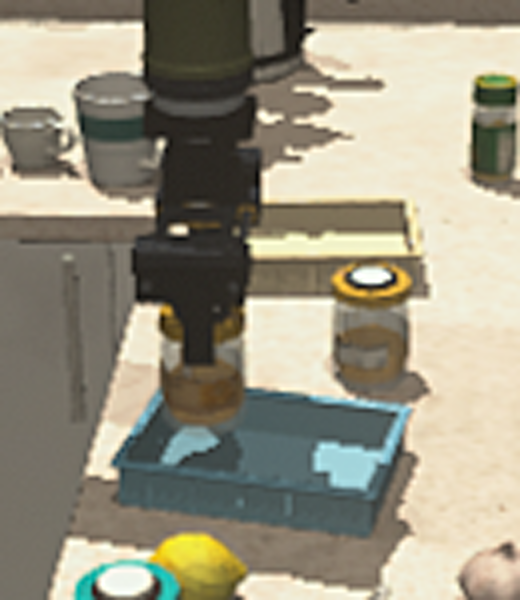

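The scene crop shows the jar held upright at (203,380), above the robot-side half of the blue bin and clear of its walls. I'll lower it gently.

```bash
python3 -m jog '[{"dp":[0,0.1,1],"twist":0,"fingers":0},{"dp":[0,0.2,2],"twist":0,"fingers":0},{"dp":[0,0.2,2.8],"twist":0,"fingers":0},{"dp":[0,0.2,3.3],"twist":0,"fingers":0},{"dp":[0,0.2,3.5],"twist":0,"fingers":0},{"dp":[0,0.2,3.6],"twist":0,"fingers":0},{"dp":[0,0.2,3.6],"twist":0,"fingers":0}]'; python3 -m jog '[{"dp":[0,0,0.1],"twist":0,"fingers":0},{"dp":[0,0,0.2],"twist":0,"fingers":0},{"dp":[0,0,0.2],"twist":0,"fingers":0}]'; python3 -m jog '[{"dp":[0,0,0.1],"twist":0,"fingers":0},{"dp":[0,0,0.1],"twist":0,"fingers":0}]'
```

```text
time_s: 19.12
tool_pos: [0.4677, -0.1989, 0.0731]
tool_rot: [180.0, -0.0, 0.1]
force: [-0.7, -0.1, -2.8]
grip_width: 0.0627
grasp_force: 35.0
time_s: 19.5
tool_pos: [0.4675, -0.1988, 0.0709]
tool_rot: [180.0, 0.0, 0.1]
force: [-0.6, 0.1, -2.2]
grip_width: 0.063
grasp_force: 35.0
time_s: 19.75
tool_pos: [0.4675, -0.1988, 0.0699]
tool_rot: [180.0, 0.0, 0.1]
force: [-0.0, 0.1, -3.1]
grip_width: 0.063
grasp_force: 35.0
```

```bash
python3 -m jog '[{"dp":[0,0,0.1],"twist":0,"fingers":0},{"dp":[0,0,0.1],"twist":0,"fingers":0}]'; python3 -m jog '[{"dp":[0,0,0.1],"twist":0,"fingers":0},{"dp":[0,0,0.1],"twist":0,"fingers":0}]'; python3 -m jog '[{"dp":[0,0,0.1],"twist":0,"fingers":0},{"dp":[0,0,0.1],"twist":0,"fingers":0}]'
```

```text
time_s: 20.0
tool_pos: [0.4674, -0.1988, 0.0688]
tool_rot: [180.0, 0.0, 0.1]
force: [-0.6, -0.2, -2.3]
grip_width: 0.063
grasp_force: 35.0
time_s: 20.25
tool_pos: [0.468, -0.1988, 0.0685]
tool_rot: [180.0, -0.0, 0.1]
force: [-1.0, 1.5, 3.0]
grip_width: 0.0631
grasp_force: 34.9
time_s: 20.5
tool_pos: [0.4685, -0.1987, 0.0685]
tool_rot: [180.0, -0.1, 0.1]
force: [-0.9, 2.0, 9.1]
grip_width: 0.0628
grasp_force: 34.9
```

```bash
python3 -m jog '[{"dp":[0,0,-0.15],"twist":0,"fingers":1},{"dp":[0,0,-0.15],"twist":0,"fingers":1},{"dp":[0,0,-0.15],"twist":0,"fingers":1},{"dp":[0,0,-0.15],"twist":0,"fingers":1},{"dp":[0,0,-1.5],"twist":0,"fingers":1},{"dp":[0,0,-4],"twist":0,"fingers":1},{"dp":[0,0,-7],"twist":0,"fingers":1},{"dp":[0,0,-7],"twist":0,"fingers":1}]'; python3 -m jog '[{"dp":[3.5,-4.6,0],"twist":0,"fingers":1},{"dp":[7,-9.2,0],"twist":0,"fingers":1},{"dp":[10.5,-13.7,0],"twist":0,"fingers":1},{"dp":[11.7,-15.3,0],"twist":0,"fingers":1},{"dp":[11.7,-15.3,0],"twist":0,"fingers":1},{"dp":[11.7,-15.3,0],"twist":0,"fingers":1}]'
python3 - <<'E'
from h import *
c,R,t=cam("top");P=pts(c,R,t);I=c["pixels"];cv2.imwrite("pics/t4.png",cv2.resize(I[140:265,220:380],None,fx=4.5,fy=4.5,interpolation=cv2.INTER_CUBIC))
E
```

```text
time_s: 21.5
tool_pos: [0.4696, -0.1996, 0.1403]
tool_rot: [179.8, -0.3, 0.1]
force: [-0.3, 0.1, 0.5]
grip_width: 0.0871
grasp_force: 0.0
time_s: 22.25
tool_pos: [0.5834, -0.0473, 0.1363]
tool_rot: [179.9, 0.1, -0.0]
force: [0.1, -0.1, 0.7]
grip_width: 0.0872
grasp_force: 0.0
```

View pics/t4.png

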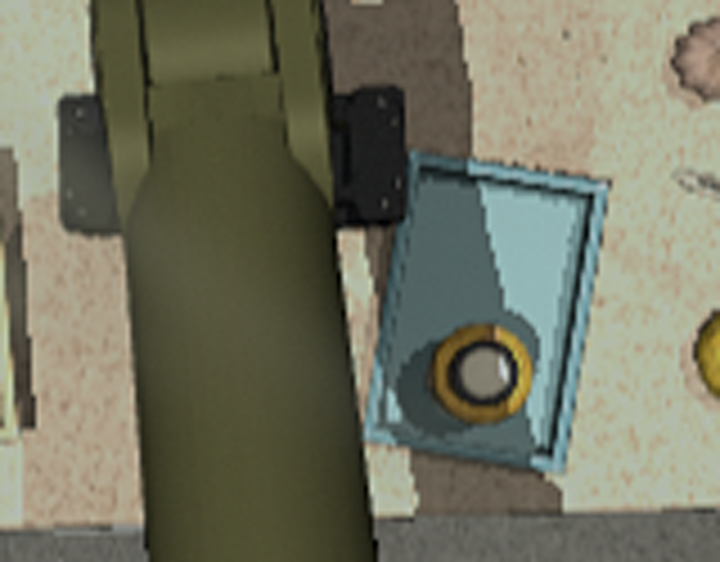

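The jar stands upright in the near half of the bin, with its lid at (482,373), and the far half is free. Now the second jar.

```bash
python3 -m jog '[{"dp":[0,-0.1,2],"twist":0,"fingers":1},{"dp":[0,-0.1,4],"twist":0,"fingers":1},{"dp":[0,-0.1,6],"twist":0,"fingers":1},{"dp":[0,-0.1,7.2],"twist":0,"fingers":1},{"dp":[0,-0.1,7.2],"twist":0,"fingers":1}]'; python3 -m jog '[{"dp":[0,0,0],"twist":0,"fingers":0},{"dp":[0,0,0],"twist":0,"fingers":0},{"dp":[0,0,0],"twist":0,"fingers":0},{"dp":[0,0,0],"twist":0,"fingers":0},{"dp":[0,0,0],"twist":0,"fingers":0}]' 35; python3 -m jog '[{"dp":[0,0,-0.5],"twist":0,"fingers":0},{"dp":[0,0,-1.5],"twist":0,"fingers":0},{"dp":[0,0,-3.5],"twist":0,"fingers":0},{"dp":[0,0,-5.5],"twist":0,"fingers":0},{"dp":[0,0,-6.5],"twist":0,"fingers":0},{"dp":[0,0,-7],"twist":0,"fingers":0},{"dp":[0,0,-7],"twist":0,"fingers":0}]'
```

```text
time_s: 22.92
tool_pos: [0.5834, -0.0446, 0.0634]
tool_rot: [-180.0, 0.1, 0.1]
force: [0.5, 0.7, -0.1]
grip_width: 0.0869
grasp_force: 0.0
time_s: 23.55
tool_pos: [0.5849, -0.0443, 0.0656]
tool_rot: [-180.0, -0.1, 0.1]
force: [0.6, 1.4, 3.6]
grip_width: 0.0628
grasp_force: 35.2
time_s: 24.42
tool_pos: [0.5843, -0.0447, 0.1351]
tool_rot: [180.0, -0.0, 0.1]
force: [-0.3, 0.5, -2.0]
grip_width: 0.063
grasp_force: 35.1
```

```bash
python3 -m jog '[{"dp":[-0.5,2.5,0],"twist":0,"fingers":0},{"dp":[-1.2,6.5,0],"twist":0,"fingers":0},{"dp":[-2,11,0],"twist":0,"fingers":0},{"dp":[-2.8,15,0],"twist":0,"fingers":0},{"dp":[-3.2,16.9,0],"twist":0,"fingers":0},{"dp":[-3.2,16.9,0],"twist":0,"fingers":0},{"dp":[-3.2,16.9,1.5],"twist":0,"fingers":0},{"dp":[-3.2,16.9,2.5],"twist":0,"fingers":0}]'; python3 -m jog '[{"dp":[0,0,1],"twist":0,"fingers":0},{"dp":[0,0,2],"twist":0,"fingers":0},{"dp":[0,0,2.8],"twist":0,"fingers":0},{"dp":[0,0,3.3],"twist":0,"fingers":0},{"dp":[0,0,3.5],"twist":0,"fingers":0},{"dp":[0,0,3.6],"twist":0,"fingers":0},{"dp":[0,0,3.6],"twist":0,"fingers":0}]'; python3 -m jog '[{"dp":[0,0,0.1],"twist":0,"fingers":0},{"dp":[0,0,0.15],"twist":0,"fingers":0},{"dp":[0,0,0.15],"twist":0,"fingers":0}]'
```

```text
time_s: 25.42
tool_pos: [0.5526, -0.211, 0.1084]
tool_rot: [-179.9, 0.1, 0.3]
force: [-0.6, -0.7, -2.9]
grip_width: 0.0631
grasp_force: 35.1
time_s: 26.3
tool_pos: [0.5527, -0.2138, 0.0742]
tool_rot: [180.0, -0.0, 0.1]
force: [-0.7, -0.1, -1.8]
grip_width: 0.0629
grasp_force: 35.1
time_s: 26.68
tool_pos: [0.5525, -0.2137, 0.0724]
tool_rot: [180.0, 0.0, 0.1]
force: [-0.9, 0.1, -2.3]
grip_width: 0.063
grasp_force: 35.1
```

Floor contact is expected at about 0.0695.

```bash
python3 -m jog '[{"dp":[0,0,0.1],"twist":0,"fingers":0},{"dp":[0,0,0.15],"twist":0,"fingers":0},{"dp":[0,0,0.15],"twist":0,"fingers":0}]'; python3 -m jog '[{"dp":[0,0,0.1],"twist":0,"fingers":0},{"dp":[0,0,0.1],"twist":0,"fingers":0}]'; python3 -m jog '[{"dp":[0,0,0.1],"twist":0,"fingers":0},{"dp":[0,0,0.1],"twist":0,"fingers":0}]'
```

```text
time_s: 27.05
tool_pos: [0.5525, -0.2137, 0.0709]
tool_rot: [180.0, 0.0, 0.1]
force: [-0.3, 0.9, -1.4]
grip_width: 0.0626
grasp_force: 35.1
time_s: 27.3
tool_pos: [0.5525, -0.2137, 0.0698]
tool_rot: [180.0, 0.0, 0.1]
force: [-0.7, -0.2, -2.8]
grip_width: 0.0629
grasp_force: 35.1
time_s: 27.55
tool_pos: [0.553, -0.2137, 0.0697]
tool_rot: [180.0, -0.0, 0.1]
force: [-0.7, 0.8, 2.4]
grip_width: 0.0625
grasp_force: 35.2
```

It touches the floor at 0.0697. I'll release, rise, move clear and look.

```bash
python3 -m jog '[{"dp":[0,0,0],"twist":0,"fingers":1},{"dp":[0,0,0],"twist":0,"fingers":1},{"dp":[0,0,0],"twist":0,"fingers":1},{"dp":[0,0,0],"twist":0,"fingers":1},{"dp":[0,0,-1.5],"twist":0,"fingers":1},{"dp":[0,0,-4],"twist":0,"fingers":1},{"dp":[0,0,-8],"twist":0,"fingers":1},{"dp":[0,0,-9],"twist":0,"fingers":1}]'; python3 -m jog '[{"dp":[0,-5,0],"twist":0,"fingers":1},{"dp":[0,-10,0],"twist":0,"fingers":1},{"dp":[0,-15,0],"twist":0,"fingers":1},{"dp":[0,-20,0],"twist":0,"fingers":1},{"dp":[0,-25,0],"twist":0,"fingers":1},{"dp":[0,-25,0],"twist":0,"fingers":1}]'
python3 - <<'E'
from h import *
c,R,t=cam("top");P=pts(c,R,t);I=c["pixels"];cv2.imwrite("pics/t5.png",cv2.resize(I[140:265,290:450],None,fx=4.5,fy=4.5,interpolation=cv2.INTER_CUBIC))
w=P[165:250,295:362].reshape(-1,3);w=w[(w[:,2]>.07)&(w[:,2]<.2)]
th=np.radians(-11.1);M=np.array([[np.cos(th),np.sin(th)],[-np.sin(th),np.cos(th)]])
q=(w[:,:2]-[.5084,-.2046])@M.T
for s in(q[:,0]>0,q[:,0]<0): print((q[s].min(0)+q[s].max(0))/2,np.ptp(q[s],axis=0),np.percentile(w[s][:,2],[50,98]))
print(P[218,383],P[153,378])
E
```

```text
time_s: 28.55
tool_pos: [0.5546, -0.2142, 0.1631]
tool_rot: [179.8, -0.3, 0.1]
force: [0.1, -0.1, 0.6]
grip_width: 0.087
grasp_force: 0.0
time_s: 29.3
tool_pos: [0.5516, 0.0422, 0.1592]
tool_rot: [-179.9, -0.0, 0.6]
force: [-0.1, -1.3, -0.7]
grip_width: 0.0872
grasp_force: 0.0
[0.04283149 0.00148207] [0.06257137 0.06205212] [0.09121165 0.09699041]
[-0.04419392  0.00093107] [0.06317653 0.06167673] [0.09279309 0.1025576 ]
[ 0.47619807 -0.3634575   0.05193788] [ 0.66925989 -0.35925145  0.04409437]
```

View pics/t5.png

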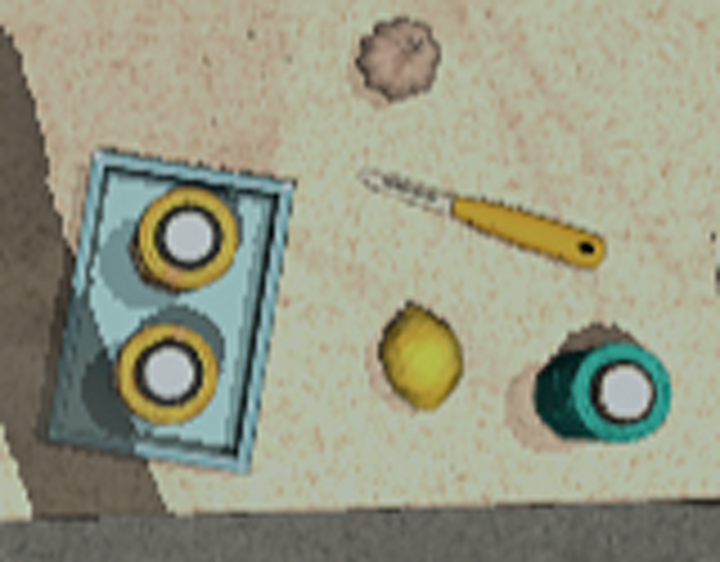

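Both jars stand upright in the blue bin, with lids at (188,237) and (167,372). They sit at ±43 mm along its x, and the bystanders are untouched.

```bash
python3 -c "
from cell import env
print(env.sign_off())"
```

```text
the job is handed in; nothing more can be done
None
```

Both vent buttons snapped lightly and stopped 6 mm down, so both gaskets are worn; both jars now stand upright in the blue bin, the lemon, garlic and peeler look unmoved and the arm never went near the mug, and I've handed the job in (it returned no verdict).

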